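Close the tea tin and hand over its cap

ROBOT

A 6-joint arm with a two-finger parallel gripper is mounted at the origin on a cart in front of the work surface, level with it; the furniture and walls round the work are solid. World frame = base frame: x ahead of the robot, y to its left, z up, the work surface at z = 0. Lengths are in m, angles in degrees, forces in N, time in s.
With the tool pointing down it reaches from about 0.325 to 0.775 m from the base axis. Payload 5.5 kg.
Tool frame: the origin (TCP) lies on the front face of the gripper's body, between the roots of the fingers; the fingertips stand 73 mm ahead of it and the grasp point (between the pads) lies 54 mm ahead of it; z points along the fingers, y is the line along which they close (so a half turn about z gives the same grasp; the last joint's range is limited). The gripper opens to 85 mm and grips with 20 to 120 N. Pads are 22 mm wide; open, the fingers measure 114 mm over their backs; the gripper's body (76 mm by 85 mm) begins 54 mm behind the grasp point. The pads swing forward as they close: fully open they stand 13 mm farther back than shut.
Start: joints at [69.46, 5.22, 70.514, -0, 104.267, -3.249], TCP at [0.178, 0.573, 0.304] pointing down, gripper open.
Joint ranges: [-164.24, 164.24], [-49.07, 125.15], [9.68, 141.18], [-86.29, 266.29], [3.28, 154.24], [-151.56, 151.56]. Speed limits (degrees/s): [147.25, 147.25, 172.46, 180, 180, 180].

INTERFACE

Orientations are given as a 3x3 rotation matrix whose columns are the frame's x, y, z axes.
In Python, from bench import * gives the robot as it stands.
- The arm moves only by the tool jog_arm, never from a script. Its argument "plan" is a list of rows, each a list of 7 numbers: the turn, a rotation vector about the tool's x, y, z in degrees, then the shift along the tool's x, y, z in cm, then the opening, from 0 (shut) to 1 (fully open). In form: [[rx, ry, rz, dx, dy, dz, hand], ...]. A call has 1 to 5 rows; each row is the pose to reach, as a shift and turn from the pose commanded when the call began, along the tool's axes at that moment; what a row does not reach only later rows make up. A row lasts 1/12 s, in which the tool goes at most 41.7 mm and 7.16 degrees, less where a joint would pass 70% of its speed; a pose out of reach is approached as far as the arm can. A call with a gripper value outside its range is refused whole. The fingers move at their own pace and stop on an object; "grip_force" is the grip in N (left out, the last holds). Time passes only in rows, so rows that repeat a pose let the fingers close. It gives the time, the measured TCP pose, the force, the opening and the grip force at its end, in the units of the state.
- state(): the state, without advancing time (a new reading comes with each control period).
- grab_frame(name): name is "scene" or "top"; returns a dict with "image" (400x640x3 uint8, blue, green, red), "fx", "fy", "cx", "cy" (pixels), "k1" (the pictures are not rectified: a ray, as slopes to the right and down, at radius r is drawn at 1 + k1 r^2 times it, then the intrinsics apply), "world_from_camera" (4x4, takes a point from camera to world coordinates). Camera axes: x right, y up, looking along -z (the intrinsics and any distortion apply to the point x, -y, -z); pixel columns grow to the right and rows downward; lengths in m; the calibration is good to about 2 mm. A picture is of the moment at which its call begins. There is no depth.
- finish_job(): hands the job in; it is judged then, once.
The state is a dict: "clock": time; "joints": joint angles; "qvel": joint speeds; "tau": joint torques, N m; "tcp_pos": TCP position; "tool_rot": TCP orientation; "force": force on the tool from outside, world axes, zero at the start; "wrist_torque": the same for the moment, N m; "opening": finger opening in m; "grip_force": force on a finger pad.
Only numpy, scipy, OpenCV 4.12 (cv2) and the standard library are available. Lean on these libraries where they do the work, as an engineer would, in place of code of your own. Each camera call takes 0.05 s, during which the arm holds its last target. There are 200 camera calls.

TASK

Please close my tea tin and hand me its round cap, which I use as a saucer for the tea bag. Take the two-part lid as it lies on the desk, cap and inner lid hooked together, lower it square onto the tin's square neck until it is fully home, then turn the cap about a quarter turn to unhook it and lift it off alone, so that the inner lid stays seated and the tea stays closed in. Leave the tin standing where it is and the other things on the desk alone, and finish still holding the cap in the gripper, steady and level, about 10 cm above where it sat on the tin.

Things in the scene. Friction and masses are not known exactly. Their poses are not given: they have to be found in the camera images.
- tea_tin: Square steel tea tin standing loose on the desk, 0.7 kg, 74 x 74 mm, 80 mm high to its flat shoulder, with an open square neck on top. Origin: centre of the underside; z up; x and y square to the sides; any of its four quarters is as good as another.
- neck_top (a point): Centre of the top of the tin's neck, 98 mm above the tin's origin. The neck is square, 44 x 44 mm outside, sides in line with the tin's: 12 mm straight above the shoulder, then 6 mm tapering inward to 36 mm at the top.
- inner_lid: Inner half of the two-part lid, black plastic, 0.09 kg: a square sleeve, 53 mm outside, 47 mm bore, 17 mm deep, under a square plate 62 x 62 x 4 mm whose corners show beyond the round cap. Origin: centre of the sleeve's underside, on the desk at first; z up; x, y square to its sides. Home, its plate rests on the neck, origin 81 mm above the tin's, and it can turn only 4 degrees on the neck.
- ears (a point): On the inner lid's axis, 34 mm above its origin, hidden in the cap: level of the underside of two ears along the lid's x axis, 49 mm from end to end, 10 mm wide, on a post of 30 mm diameter and 18 mm height that stands on the plate.
- outer_cap: Outer half of the lid: round steel cap, a cup turned over, 60 mm diameter, 34 mm high, 3 mm wall, 0.06 kg, to be gripped across its diameter from above. Origin: centre of its open rim, which rests on the inner lid's plate, 21 mm above the inner lid's origin; z up; x along the bar embossed on its top.
- ledges (a point): On the cap's axis, 10 mm above its rim: upper side of two ledges inside on its x axis. Within 35 degrees of the inner lid's x axis (8 at first) they hook the ears: the cap rises 3 mm, then the inner lid hangs from it with 2 mm side play. Turned 50 to 130 degrees either way against the inner lid, they clear the ears and the cap lifts straight off. No stop, no spring.
- mug: white mug, 78 mm diameter with a handle, 97 mm high; origin: centre of the underside; leave it alone
- stapler: dark stapler, 30 x 128 x 40 mm; leave it alone
- tape_roll: roll of tape lying flat, 96 mm diameter, 48 mm high; leave it alone
- drink_can: black drink can, 70 mm diameter, 168 mm high; leave it alone
- eraser: eraser in a sleeve, 21 x 44 x 13 mm; leave it alone
- usb_charger: pale plug-in charger, 43 x 27 x 30 mm; leave it alone
Not all that is in view belongs to the job. Leave any purple or red look-alike of the outer_cap alone.

How it is judged (in metres and radians):
On the way:
1. the two-part lid is fully home on the tin's neck, the cap still nested on the inner lid (horizontal distance between inner_lid and tea_tin below 0.004 m and z of inner_lid in the frame of tea_tin between 0.078 and 0.0835 m and angle between the z axis of inner_lid and the z axis of tea_tin, either way round below 0.06 rad and z of outer_cap in the frame of inner_lid below 0.028 m and horizontal distance between outer_cap and inner_lid below 0.006 m), for 0.1 s.
At the end, for the whole second after the job is handed in: The inner lid sits home on the standing tin (4 mm of centre, 2.5 mm of full depth, 3 degrees of level), and the gripper holds the cap still and level (17 degrees), rim at least 16 cm above the desk (6 cm above its seat), touching neither tin nor inner lid (horizontal distance between inner_lid and tea_tin below 0.004 m and z of inner_lid in the frame of tea_tin between 0.078 and 0.0835 m and angle between the z axis of inner_lid and the z axis of tea_tin, either way round below 0.06 rad and linear speed of inner_lid below 0.02 m/s and angle between tea_tin's own z axis and vertical below 0.05 rad and height (world z) of tea_tin below 0.01 m and height (world z) of outer_cap above 0.16 m and angle between outer_cap's own z axis and vertical below 0.3 rad and linear speed of outer_cap below 0.03 m/s and contact force between outer_cap and the fingers above 1 N and contact force between each of outer_cap, the arm and inner_lid below 0.1 N and contact force between each of outer_cap, the arm and tea_tin below 0.1 N); the arm keeps its last pose, push and grip.
It fails at once if the cap is parted from the inner lid while the inner lid is not seated on the tin, or the inner lid is unseated after the cap has come off ((z of outer_cap in the frame of inner_lid above 0.04 m or horizontal distance between outer_cap and inner_lid above 0.025 m) and (horizontal distance between inner_lid and tea_tin above 0.004 m or z of inner_lid in the frame of tea_tin above 0.0845 m)).
It fails at once if the tin is tipped or shoved from its place (more than 3 cm) (angle between tea_tin's own z axis and vertical above 0.15 rad or distance of tea_tin from where it was at the start of the episode above 0.03 m).
It fails at once if another thing on the desk is shifted by more than 2 cm (distance of any of mug, stapler, tape_roll, drink_can, eraser, usb_charger from where it was at the start of the episode above 0.02 m).
It also fails if it takes over 42 s, if anything falls off the work surface, if the arm or the gripper's body presses on something with over 40 N, if the wrist force passes 120 N, or if a joint passes its speed limit or range.

## Working session

There is one attempt and no reset: what is moved stays moved. The work goes in short steps, Python scripts to look and compute and a tool call to move; the robot and the scene stay as the last step left them, time stands still between calls to the robot, and variables do not carry over. Pictures are saved under pics/ and viewed, at most 10 in all, crops included, and the job is handed in when it is done.

Besides the shell and the picture viewer there is one more tool, called after "Call:" as name([rows], argument=value, ...), one row to a line, values as JSON. jog_arm: Moves the arm, as the interface text tells. Its arguments: {"type":"object","properties":{"plan":{"type":"array"},"grip_force":{"type":"number"}},"required":["plan"]}

```bash
mkdir -p pics; ls; cat > h.py <<'E'
import numpy as np, cv2
from bench import *
def save(n):
    f=grab_frame(n); return f
def ray(f,u,v):
    p=np.array([(u-f["cx"])/f["fx"],(v-f["cy"])/f["fy"]]); q=p.copy()
    for _ in range(20): q=p/(1+f["k1"]*(q@q))
    T=np.array(f["world_from_camera"]); d=T[:3,:3]@np.array([q[0],-q[1],-1]); return T[:3,3],d/np.linalg.norm(d)
def onz(f,u,v,z):
    o,d=ray(f,u,v); return o+d*(z-o[2])/d[2]
def proj(f,P):
    T=np.array(f["world_from_camera"]); c=T[:3,:3].T@(np.array(P)-T[:3,3]); q=np.array([c[0],-c[1]])/-c[2]
    q=q*(1+f["k1"]*(q@q)); return q*[f["fx"],f["fy"]]+[f["cx"],f["cy"]]
def tri(rays):
    A=0;b=0
    for o,d in rays:
        M=np.eye(3)-np.outer(d,d);A=A+M;b=b+M@o
    return np.linalg.solve(A,b)
E
python3 - <<'E'
from h import *
import pickle
for n in("scene","top"):
    f=grab_frame(n);cv2.imwrite(f"pics/{n}0.png",f["image"]);pickle.dump(f,open(f"{n}0.pkl","wb"))
    print(n,{k:(v if k!="image" else 0) for k,v in f.items()})
print(state())
E
```

```text
pics
scene {'image': 0, 'fx': 507.9274328184079, 'fy': 507.9274328184079, 'cx': 320.4810297416734, 'cy': 189.9495225596751, 'k1': -0.01863910688496513, 'world_from_camera': array([[-0.88062966,  0.33833464, -0.33169425,  0.23819656],
       [-0.47353138, -0.65227464,  0.59186639,  0.84385009],
       [-0.01610685,  0.67828273,  0.73462446,  0.98240749],
       [ 0.        ,  0.        ,  0.        ,  1.        ]])}
top {'image': 0, 'fx': 503.1557403028512, 'fy': 503.1557403028512, 'cx': 324.3148215914488, 'cy': 190.6902142997762, 'k1': -0.00257866309679415, 'world_from_camera': array([[ 0.00843401,  0.99895071, -0.04501487,  0.56851572],
       [-0.99990939,  0.00889733,  0.01010231,  0.11925889],
       [ 0.01049222,  0.04492559,  0.99893524,  1.32883394],
       [ 0.        ,  0.        ,  0.        ,  1.        ]])}
{'clock': 0.1, 'joints': array([ 6.94598034e+01,  5.26046675e+00,  7.05747556e+01,  2.11504615e-04,
        1.04266820e+02, -3.24918873e+00]), 'qvel': array([ 0.07531344, -0.07367918, -0.29422506, -0.03415024,  0.04921326,
        0.00859242]), 'tau': array([ 2.30812140e-03, -4.60214460e+01, -4.19220257e+01, -1.22893516e-04,
        1.05987271e-02,  3.88587227e-05]), 'tcp_pos': array([0.17829882, 0.57277011, 0.30284856]), 'tool_rot': array([[-9.54807695e-01,  2.97223604e-01, -6.28230921e-04],
       [ 2.97224250e-01,  9.54806246e-01, -1.66649647e-03],
       [ 1.04516721e-04, -1.77790912e-03, -9.99998414e-01]]), 'force': array([ 0.2164275 ,  0.54787815, -0.36531726]), 'wrist_torque': array([-0.00702121,  0.02355832,  0.01037874]), 'grip_force': 0.0, 'opening': 0.08538824066733113}
```

View pics/scene0.png

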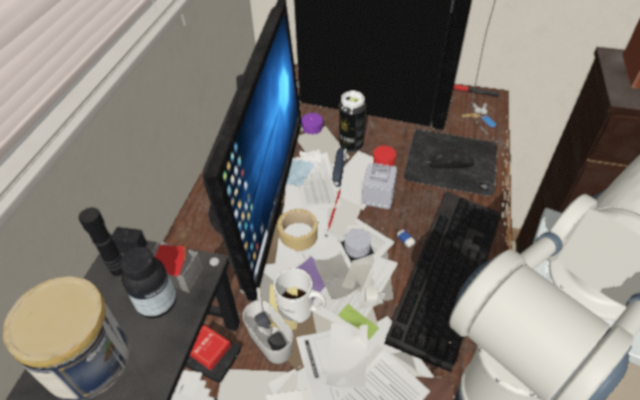

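View pics/top0.png

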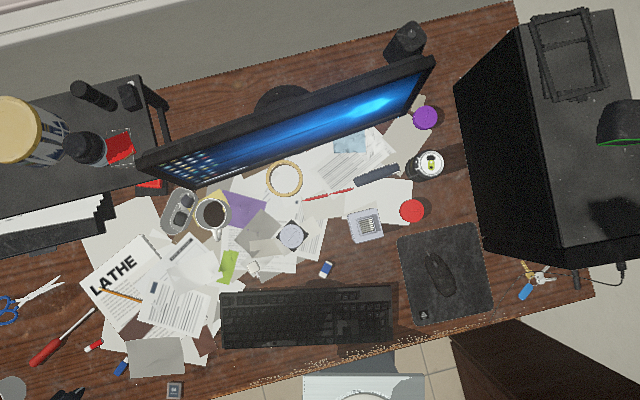

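Candidates for the cap, by top-view pixel:
- Grey round at (291,236), with dark corners beneath it (scene (357,241)).
- Purple round at (425,117), a look-alike.
- Red round at (411,210), a look-alike.
- White-topped can at (431,163).
- Tape roll at (284,178).

I choose the grey one. The tin is the pale square at top (365,225), scene (379,183). I'll check both in one crop.

```bash
python3 - <<'E'
import pickle,cv2,numpy as np
s=pickle.load(open("scene0.pkl","rb"))["image"];t=pickle.load(open("top0.pkl","rb"))["image"]
R=lambda im,u,v,n=25:cv2.resize(im[v-n:v+n,u-n:u+n],(400,300) if 0 else (300,300),interpolation=cv2.INTER_CUBIC)
cv2.imwrite("pics/crop1.png",np.vstack([np.hstack([R(t,291,236),R(t,365,225)]),np.hstack([R(s,357,245),R(s,379,183)])]))
E
```

```text
(no output)
```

View pics/crop1.png

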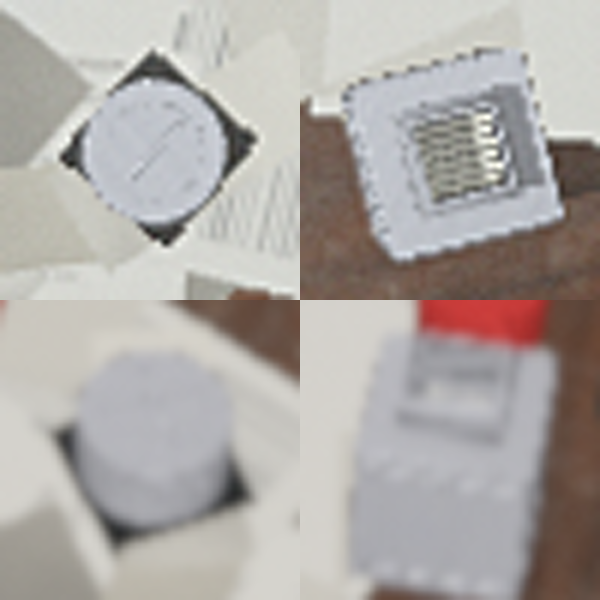

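The crop confirms the lid: grey cap with an embossed bar and black plate corners. The tin shows its open square neck.

```bash
cat > m.py <<'E'
from h import *
def blob(im,box,thr,dark=False):
    u0,v0,u1,v1=box; c=im[v0:v1,u0:u1]; K=4
    c=cv2.resize(c,None,fx=K,fy=K,interpolation=cv2.INTER_CUBIC).astype(int)
    m=(c.sum(2)<thr) if dark else ((c[...,0]-c[...,2]>thr)&(c.sum(2)>250))
    m=m.astype(np.uint8)
    cs,_=cv2.findContours(m,cv2.RETR_EXTERNAL,cv2.CHAIN_APPROX_NONE)
    if dark: pts=np.vstack([x for x in cs if cv2.contourArea(x)>30])
    else: pts=max(cs,key=cv2.contourArea)
    pts=cv2.convexHull(pts)
    return (pts[:,0,:]+.5)/K-.5+[u0,v0]
def cen(p):
    M=cv2.moments(p.astype(np.float32)); return np.array([M['m10'],M['m01']])/M['m00']
def rect(f,p,z):
    w=np.array([onz(f,*q,z)[:2] for q in p]); return cv2.minAreaRect((w*1000).astype(np.float32))
E
python3 - <<'E'
from m import *
import pickle
s=pickle.load(open("scene0.pkl","rb"));t=pickle.load(open("top0.pkl","rb"))
print("nadir",proj(t,[.5685,.119,0]))
for im,uv in((t,(291,230)),(t,(305,220)),(t,(350,235)),(t,(395,190)),(s,(355,235)),(s,(380,205)),(s,(330,260))): print(im["image"][uv[1],uv[0]],end=' ')
for thr in (6,9,12):
  ct=blob(t["image"],(270,214,313,258),thr);cs=blob(s["image"],(335,222,380,275),thr)
  tt=blob(t["image"],(340,200,392,250),thr);ts=blob(s["image"],(350,160,405,215),thr)
  print("\n",thr,[len(x) for x in(ct,cs,tt,ts)])
  for n,a,b,z in(("cap",ct,cs,.055),("tin",tt,ts,.08)):
    print(n,cen(a).round(1),cen(b).round(1),"tri",tri([ray(t,*cen(a)),ray(s,*cen(b))]).round(4),"onz",onz(t,*cen(a),z).round(4),rect(t,a,z))
    print("  bbox",a.min(0),a.max(0),b.min(0),b.max(0))
for thr in(200,260,320):
  p=blob(t["image"],(274,217,311,254),thr,True); print("plate",thr,cen(p),onz(t,*cen(p),.019),rect(t,p,.021))
E
```

```text
nadir [319.12808364 213.32554844]
[203 196 192] [193 201 201] [ 78  88 116] [208 214 212] [185 180 179] [188 182 182] [146 155 159] 
 6 [31, 4, 25, 13]
cap [291.3 235.8] [354.3 245.9] tri [0.5132 0.1917 0.0262] onz [0.5113 0.1888 0.055 ] ((511.4373779296875, 188.19696044921875), (58.855594635009766, 58.66487121582031), 45.58905029296875)
  bbox [279.125 223.875] [303.125 248.125] [353.625 245.375] [355.375 246.875]
tin [364.9 225.2] [373.  195.9] tri [ 0.5451  0.0007 -0.0044] onz [0.54   0.0052 0.08  ] ((539.9608764648438, 5.3317108154296875), (74.79865264892578, 77.27023315429688), 14.956744194030762)
  bbox [346.625 207.875] [383.125 242.625] [368.375 192.375] [376.375 199.625]Traceback (most recent call last):
  File "<stdin>", line 7, in <module>
  File "m.py", line 9, in blob
    else: pts=max(cs,key=cv2.contourArea)
              ~~~^^^^^^^^^^^^^^^^^^^^^^^^
ValueError: max() iterable argument is empty
```

```bash
python3 - <<'E'
from m import *
import pickle
s=pickle.load(open("scene0.pkl","rb"));t=pickle.load(open("top0.pkl","rb"))
g=cv2.GaussianBlur(s["image"],(0,0),1)
for T,S in ((3,0),(5,1),(7,2)):
  ct=blob(t["image"],(270,214,313,258),T);cs=blob(g,(335,222,380,275),S)
  tt=blob(t["image"],(340,200,392,250),T);ts=blob(g,(350,165,405,215),S)
  for n,a,b,z in(("cap",ct,cs,.055),("tin",tt,ts,.08)):
    print(n,T,cen(a).round(1),cen(b).round(1),"tri",tri([ray(t,*cen(a)),ray(s,*cen(b))]).round(4),"onz",onz(t,*cen(a),z).round(4),np.round(np.hstack(rect(t,a,z)),1))
    print("  bbox",a.min(0),a.max(0),b.min(0),b.max(0))
for thr in(200,260,320):
  p=blob(t["image"],(274,217,311,254),thr,True); print("plate",thr,cen(p),onz(t,*cen(p),.019),np.round(np.hstack(rect(t,p,.021)),1))
# hand corners: crop/6+origin
a=[onz(t,266+x/6-.5,211+y/6-.5,.055)[:2] for x,y in((133,178),(185,120))]; d=a[1]-a[0]; print("bar yaw",np.degrees(np.arctan2(d[1],d[0])))
pc=np.array([onz(t,266+x/6-.5,211+y/6-.5,.02)[:2] for x,y in((152,50),(258,137),(168,245),(60,157))]);print(pc,pc.mean(0),[np.degrees(np.arctan2(*(pc[i]-pc[i-1])[::-1]))%90 for i in range(4)])
nt=[(400,117),(492,97),(520,188),(424,212)] # neck outline in tile 2
nc=np.array([onz(t,340+(x-300)/6-.5,200+y/6-.5,.085)[:2] for x,y in nt]);print("neck",nc.mean(0),[np.degrees(np.arctan2(*(nc[i]-nc[i-1])[::-1]))%90 for i in range(4)],[np.linalg.norm(nc[i]-nc[i-1]) for i in range(4)])
E
```

```text
cap 3 [291.3 235.7] [357.2 243.3] tri [0.5107 0.1899 0.0361] onz [0.5114 0.1888 0.055 ] [511.6 188.3  59.3  59.6  45.6]
  bbox [278.375 223.375] [303.375 248.625] [342.875 228.875] [370.625 257.875]
tin 3 [364.9 225.2] [378.3 185.5] tri [0.5401 0.0019 0.0387] onz [0.5401 0.0052 0.08  ] [540.1   5.3  75.9  77.9  15.1]
  bbox [346.625 207.875] [383.125 242.875] [362.375 164.625] [394.875 206.875]
cap 5 [291.3 235.8] [357.1 243.3] tri [0.5107 0.1899 0.036 ] onz [0.5114 0.1888 0.055 ] [511.6 188.4  59.1  59.5  47.8]
  bbox [278.875 223.625] [303.375 248.375] [343.125 229.125] [370.375 257.625]
tin 5 [364.9 225.2] [378.4 185.5] tri [0.54   0.0018 0.0388] onz [0.54   0.0052 0.08  ] [539.8   5.4  75.2  77.6  14.8]
  bbox [346.625 207.875] [383.125 242.625] [362.625 164.625] [394.625 206.625]
cap 7 [291.3 235.8] [357.1 243.3] tri [0.5107 0.1899 0.036 ] onz [0.5113 0.1888 0.055 ] [511.5 188.2  58.6  58.7  48. ]
  bbox [279.125 223.875] [303.125 248.125] [343.125 229.375] [369.875 257.375]
tin 7 [365.  225.2] [378.4 185.5] tri [0.5399 0.0017 0.0387] onz [0.54   0.0051 0.08  ] [539.9   5.2  74.
[... 276 characters left out ...]
.  189.2  60.6  61.2  50. ]
plate 320 [291.87277628 235.3863475 ] [0.51073741 0.18918866 0.019     ] [511.1 189.1  61.5  61.8  49.8]
bar yaw -41.381453985287045
[[0.55359827 0.19231602]
 [0.51643442 0.14610265]
 [0.46966038 0.18446108]
 [0.50713461 0.23149089]] [0.51170692 0.18859266] [np.float64(49.86478418755036), np.float64(51.19445794307987), np.float64(50.64552495930988), np.float64(51.45150922882123)]
neck [0.54048604 0.00302365] [np.float64(14.5392388738012), np.float64(12.706367016647619), np.float64(17.403243468340662), np.float64(14.432560862316677)] [np.float64(0.04020592601666186), np.float64(0.03883098706811195), np.float64(0.039088670402315936), np.float64(0.04076427563225325)]
```

Both heights check out against the text: cap mid-height 0.036 m, tin mid-height 0.039 m. My working values are:
- Lid at (0.5107, 0.1895), yaw about 50° (mod 90).
- Tin at (0.540, 0.003), yaw about 14.9°.

Next I write a helper that gives the shift needed.

```bash
cat > go.py <<'E'
from h import *
from scipy.spatial.transform import Rotation as Ro
import sys
def need(p,yaw):
    s=state();R0=s["tool_rot"];y=np.array([np.cos(np.radians(yaw)),np.sin(np.radians(yaw)),0]);z=np.array([0,0,-1.]);x=np.cross(y,z)
    R=np.c_[x,y,z]
    print("turn",Ro.from_matrix(R0.T@R).as_rotvec(degrees=True).round(2),"shift cm",(R0.T@(np.array(p)-s["tcp_pos"])*100).round(2),"F",s["force"].round(1),"op",s["opening"].round(4),"grip",round(s["grip_force"],1),"tcp",s["tcp_pos"].round(4),"yaw",np.degrees(np.arctan2(R0[1,1],R0[0,1])).round(2),"t",s["clock"])
a=[float(v) for v in sys.argv[1:]]; need(a[:3],a[3])
E
python3 go.py .5107 .1895 .2 50
```

```text
Traceback (most recent call last):
  File "go.py", line 8, in <module>
    a=[float(v) for v in sys.argv[1:]]; need(a[:3],a[3])
                                        ~~~~^^^^^^^^^^^^
  File "go.py", line 7, in need
    print("turn",Ro.from_matrix(R0.T@R).as_rotvec(degrees=True).round(2),"shift cm",(R0.T@(np.array(p)-s["tcp_pos"])*100).round(2),"F",s["force"].round(1),"op",s["opening"].round(4),"grip",round(s["grip_force"],1),"tcp",s["tcp_pos"].round(4),"yaw",np.degrees(np.arctan2(R0[1,1],R0[0,1])).round(2),"t",s["clock"])
                                                                                                                                                                ^^^^^^^^^^^^^^^^^^
AttributeError: 'float' object has no attribute 'round'
```

```bash
sed -i 's/s\["opening"\].round(4)/round(s["opening"],4)/' go.py; python3 go.py .5107 .1895 .2 50
```

```text
turn [-1.000e-01  1.000e-02  2.271e+01] shift cm [-43.13 -26.7   10.33] F [ 0.2  0.5 -0.4] op 0.0854 grip 0.0 tcp [0.1783 0.5728 0.3028] yaw 72.71 t 0.1
```

Call:
jog_arm([
  [0,0,22.7,-43.1,-26.7,2,1],
  [0,0,22.7,-43.1,-26.7,2,1],
  [0,0,22.7,-43.1,-26.7,2,1],
  [0,0,22.7,-43.1,-26.7,2,1],
  [0,0,22.7,-43.1,-26.7,2,1],
])

```text
clock: 0.52
tcp_pos: [0.3154, 0.414, 0.2951]
tool_rot: [[-0.766, 0.643, -0.0], [0.643, 0.766, -0.001], [-0.0, -0.001, -1.0]]
force: [0.7, 0.5, -0.3]
opening: 0.0855
grip_force: 0.0
```

```bash
python3 go.py .5107 .1895 .2 50
```

```text
turn [-0.04  0.   -0.04] shift cm [-29.39  -4.61   9.51] F [ 0.7  0.5 -0.3] op 0.0855 grip 0.0 tcp [0.3154 0.414  0.2951] yaw 49.96 t 0.5167
```

Call:
jog_arm([
  [0,0,0,-29.4,-4.6,7,1],
  [0,0,0,-29.4,-4.6,7,1],
  [0,0,0,-29.4,-4.6,7,1],
  [0,0,0,-29.4,-4.6,7,1],
  [0,0,0,-29.4,-4.6,7,1],
])

```text
clock: 0.93
tcp_pos: [0.4489, 0.261, 0.2472]
tool_rot: [[-0.766, 0.643, -0.0], [0.643, 0.766, -0.0], [0.0, -0.0, -1.0]]
force: [1.4, 0.3, -0.6]
opening: 0.0855
grip_force: 0.0
```

```bash
python3 go.py .5107 .1895 .15 50
```

```text
turn [-0.02 -0.01  0.01] shift cm [-9.33 -1.5   9.72] F [ 1.4  0.3 -0.6] op 0.0855 grip 0.0 tcp [0.4489 0.261  0.2472] yaw 50.01 t 0.9333
```

Call:
jog_arm([
  [0,0,0,-9.3,-1.5,5,1],
  [0,0,0,-9.3,-1.5,5,1],
  [0,0,0,-9.3,-1.5,5,1],
  [0,0,0,-9.3,-1.5,8,1],
  [0,0,0,-9.3,-1.5,8,1],
])

```text
clock: 1.35
tcp_pos: [0.5081, 0.1895, 0.1613]
tool_rot: [[-0.764, 0.645, -0.01], [0.645, 0.764, -0.003], [0.006, -0.009, -1.0]]
force: [-1.3, -0.2, -2.5]
opening: 0.0854
grip_force: 0.0
```

```bash
python3 go.py .5107 .1895 .102 50
```

```text
turn [-0.5  -0.32 -0.15] shift cm [-0.23  0.22  5.92] F [-1.3 -0.2 -2.5] op 0.0854 grip 0.0 tcp [0.5081 0.1895 0.1613] yaw 49.85 t 1.35
```

Call:
jog_arm([
  [0,0,0,0,0,0,1],
  [0,0,0,0,0,0,1],
  [0,0,0,0,0,0,1],
])

```text
clock: 1.6
tcp_pos: [0.5099, 0.1925, 0.1701]
tool_rot: [[-0.767, 0.642, 0.003], [0.642, 0.767, 0.001], [-0.001, 0.002, -1.0]]
force: [-0.3, -0.0, 1.1]
opening: 0.0853
grip_force: 0.0
```

```bash
python3 go.py .5107 .1895 .102 50; python3 - <<'E'
from h import *
t=grab_frame("top");s=grab_frame("scene")
R=lambda im,u,v,n=40:cv2.resize(im[v-n:v+n,u-n:u+n],(400,400),interpolation=cv2.INTER_CUBIC)
cv2.imwrite("pics/c2.png",np.hstack([R(t["image"],291,236),R(s["image"],357,235)]))
E
```

```text
turn [0.14 0.08 0.08] shift cm [-0.24 -0.2   6.81] F [-0.3 -0.   1.1] op 0.0853 grip 0.0 tcp [0.5099 0.1925 0.1701] yaw 50.08 t 1.6
```

View pics/c2.png

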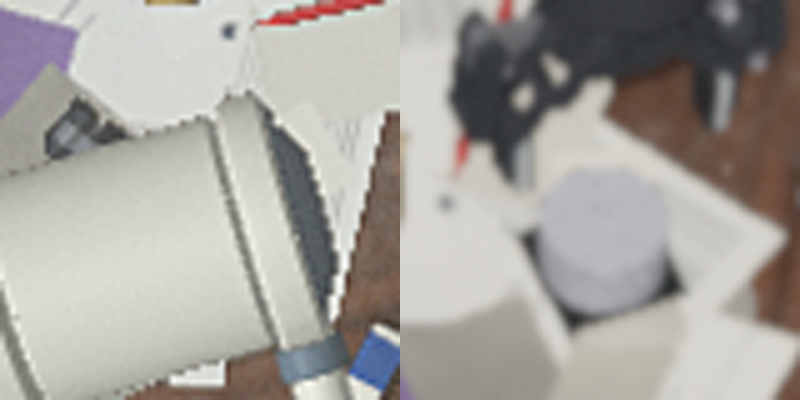

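The scene view shows the open gripper above and behind the cap, with cap top at crop (603,210) and nothing between the fingers and the cap. The top view is blocked by the arm. I'm descending.

Call:
jog_arm([
  [0,0,0,-0.2,-0.2,2,1],
  [0,0,0,-0.2,-0.2,4,1],
  [0,0,0,-0.2,-0.2,5.5,1],
  [0,0,0,-0.2,-0.2,6.2,1],
  [0,0,0,-0.2,-0.2,6.2,1],
])

```text
clock: 2.12
tcp_pos: [0.5091, 0.1889, 0.1048]
tool_rot: [[-0.767, 0.642, -0.002], [0.642, 0.767, -0.001], [0.001, -0.002, -1.0]]
force: [-1.2, -1.5, 0.1]
opening: 0.0853
grip_force: 0.0
```

```bash
python3 go.py .5107 .1895 .1 50
```

```text
turn [-0.11 -0.07  0.05] shift cm [-0.08  0.14  0.48] F [-1.2 -1.5  0.1] op 0.0853 grip 0.0 tcp [0.5091 0.1889 0.1048] yaw 50.05 t 2.1167
```

Call:
jog_arm([
  [0,0,0,-0.1,0.1,0.4,1],
  [0,0,0,-0.1,0.1,0.4,0.6],
  [0,0,0,-0.1,0.1,0.4,0.3],
  [0,0,0,-0.1,0.1,0.4,0.3],
  [0,0,0,-0.1,0.1,0.4,0.3],
], grip_force=45)

```text
clock: 2.53
tcp_pos: [0.5121, 0.1891, 0.1037]
tool_rot: [[-0.766, 0.643, 0.003], [0.643, 0.766, 0.001], [-0.002, 0.002, -1.0]]
force: [-0.4, -0.0, 4.3]
opening: 0.059
grip_force: 48.8
```

Call:
jog_arm([
  [0,0,0,0,0,0,0.3],
  [0,0,0,0,0,0,0.3],
  [0,0,0,0,0,0,0.3],
  [0,0,0,0,0,0,0.3],
  [0,0,0,0,0,0,0.3],
])

```text
clock: 2.95
tcp_pos: [0.5121, 0.1891, 0.1037]
tool_rot: [[-0.766, 0.643, 0.003], [0.643, 0.766, 0.001], [-0.002, 0.002, -1.0]]
force: [0.2, 0.3, 5.6]
opening: 0.0588
grip_force: 48.9
```

```bash
python3 go.py .5107 .1895 .1 50
```

```text
turn [0.14 0.09 0.01] shift cm [ 0.14 -0.07  0.37] F [0.2 0.3 5.6] op 0.0588 grip 48.9 tcp [0.5121 0.1891 0.1037] yaw 50.01 t 2.95
```

Call:
jog_arm([
  [0,0,0,0,0,-0.5,0.3],
  [0,0,0,0,0,-2,0.3],
  [0,0,0,0,0,-5,0.3],
  [0,0,0,0,0,-8,0.3],
  [0,0,0,0,0,-11,0.3],
])

```text
clock: 3.37
tcp_pos: [0.5108, 0.1887, 0.2123]
tool_rot: [[-0.766, 0.643, -0.002], [0.643, 0.766, -0.001], [0.001, -0.002, -1.0]]
force: [0.0, -1.3, -0.6]
opening: 0.0591
grip_force: 49.0
```

Call:
jog_arm([
  [0,0,0,0,0,-2.5,0.3],
  [0,0,0,0,0,-3,0.3],
  [0,0,0,0,0,-3,0.3],
  [0,0,0,0,0,-3,0.3],
  [0,0,0,0,0,-3,0.3],
])

```text
clock: 3.78
tcp_pos: [0.5107, 0.1887, 0.2392]
tool_rot: [[-0.766, 0.643, -0.004], [0.643, 0.766, -0.001], [0.002, -0.004, -1.0]]
force: [0.9, -0.7, -1.9]
opening: 0.0589
grip_force: 49.0
```

```bash
python3 go.py .54 .003 .25 14.9; python3 - <<'E'
from h import *
t=grab_frame("top");s=grab_frame("scene")
u,v=proj(s,[.512,.189,.15]).astype(int); print(u,v)
cv2.imwrite("pics/c3.png",cv2.resize(s["image"][v-60:v+60,u-80:u+80],(800,600),interpolation=cv2.INTER_CUBIC))
E
```

```text
turn [-0.24 -0.07 35.11] shift cm [-14.18 -12.35  -1.07] F [ 0.9 -0.7 -1.9] op 0.0589 grip 49.0 tcp [0.5107 0.1887 0.2392] yaw 50.01 t 3.7833
358 210
```

View pics/c3.png

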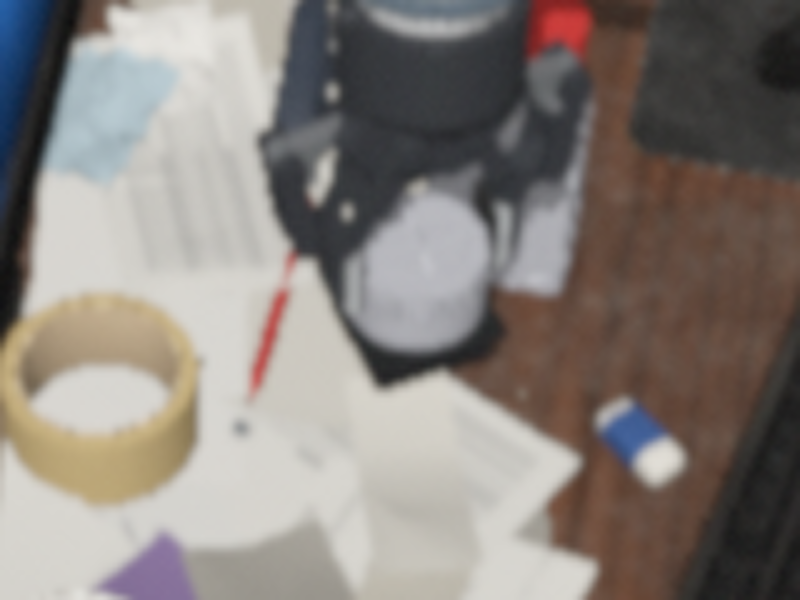

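The lid hangs whole from the cap: cap at crop (420,260), plate corner at (380,370). The measured weight of about 1.9 N fits. I'm carrying it over the tin with the 35° turn.

Call:
jog_arm([
  [0,0,3,-1,-1,-0.5,0.3],
  [0,0,9,-3,-2.6,-0.5,0.3],
  [0,0,15,-5.5,-4.8,-0.5,0.3],
  [0,0,21,-8,-7,-0.5,0.3],
  [0,0,27,-10.5,-9.2,-0.5,0.3],
])

```text
clock: 4.3
tcp_pos: [0.5323, 0.0497, 0.2454]
tool_rot: [[-0.387, 0.922, -0.002], [0.922, 0.387, -0.0], [0.001, -0.002, -1.0]]
force: [0.2, -0.8, -1.7]
opening: 0.0591
grip_force: 49.0
```

```bash
python3 go.py .54 .002 .24 14.9
```

```text
turn [-0.13 -0.04  7.86] shift cm [-4.7  -1.14  0.54] F [ 0.2 -0.8 -1.7] op 0.0591 grip 49.0 tcp [0.5323 0.0497 0.2454] yaw 22.76 t 4.3
```

Call:
jog_arm([
  [0,0,4,-2,-0.5,0,0.3],
  [0,0,7.9,-3.8,-0.9,0,0.3],
  [0,0,7.9,-4.7,-1.1,0,0.3],
  [0,0,7.9,-4.7,-1.1,0,0.3],
  [0,0,7.9,-4.7,-1.1,0,0.3],
])

```text
clock: 4.72
tcp_pos: [0.5407, 0.0036, 0.2461]
tool_rot: [[-0.262, 0.965, -0.002], [0.965, 0.262, 0.001], [0.001, -0.001, -1.0]]
force: [-0.2, 0.2, -1.0]
opening: 0.059
grip_force: 49.0
```

Call:
jog_arm([
  [0,0,0,0,0,0,0.3],
  [0,0,0,0,0,0,0.3],
  [0,0,0,0,0,0,0.3],
])

```text
clock: 4.97
tcp_pos: [0.5408, 0.0044, 0.2469]
tool_rot: [[-0.263, 0.965, -0.0], [0.965, 0.263, 0.0], [0.0, 0.0, -1.0]]
force: [0.5, 0.2, -1.4]
opening: 0.059
grip_force: 49.0
```

```bash
python3 go.py .54 .002 .205 14.9; python3 - <<'E'
from h import *
t=grab_frame("top");s=grab_frame("scene")
R=lambda f,n=50:(lambda u,v:cv2.resize(f["image"][v-n:v+n,u-n:u+n],(400,400),interpolation=cv2.INTER_CUBIC))(*proj(f,[.54,.002,.12]).astype(int))
print(proj(s,[.54,.002,.12]),proj(t,[.54,.002,.12]))
cv2.imwrite("pics/c4.png",np.hstack([R(t),R(s)]))
E
```

```text
turn [ 0.   -0.01  0.33] shift cm [-0.21 -0.14  4.19] F [ 0.5  0.2 -1.4] op 0.059 grip 49.0 tcp [0.5408 0.0044 0.2469] yaw 15.23 t 4.9667
[380.97034227 162.63383602] [367.78648689 225.62470093]
```

View pics/c4.png

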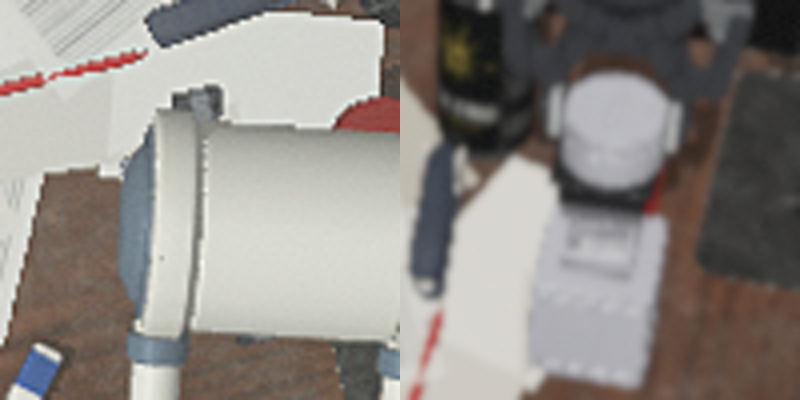

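The held lid sits square above the tin: cap at crop (615,130), tin neck at (600,240). I'll measure the cap's ray in this view to check the alignment.

```bash
python3 - <<'E'
from m import *
import pickle
s=grab_frame("scene");g=cv2.GaussianBlur(s["image"],(0,0),1)
s0=pickle.load(open("scene0.pkl","rb"));g0=cv2.GaussianBlur(s0["image"],(0,0),1)
z=state()["tcp_pos"][2]-.0827+.017-.002   # same 2 mm bias as on the desk (0.036 for 0.038)
for S in(1,2,3,4):
  b0=blob(g0,(335,222,380,275),S)
  b=blob(g,(369,128,398,160),S); print(S,cen(b),b.min(0),b.max(0),onz(s,*cen(b),z).round(4),"ref",onz(s0,*cen(b0),.036).round(4))
E
```

```text
1 [382.4014169  144.39070425] [368.625 130.875] [397.375 159.375] [0.5408 0.0023 0.1793] ref [0.511 0.19  0.036]
2 [382.55593208 144.68018764] [368.625 131.125] [397.375 159.375] [0.5401 0.003  0.1793] ref [0.511 0.19  0.036]
3 [382.88345128 145.01514612] [369.625 131.375] [397.375 159.375] [0.539  0.0037 0.1793] ref [0.5109 0.1901 0.036 ]
4 [382.75050779 144.93706209] [370.625 131.875] [395.875 158.875] [0.5394 0.0036 0.1793] ref [0.5112 0.1898 0.036 ]
```

Call:
jog_arm([
  [0,0,0.3,-0.1,-0.1,1,0.3],
  [0,0,0.3,-0.1,-0.1,2,0.3],
  [0,0,0.3,-0.1,-0.1,3,0.3],
  [0,0,0.3,-0.1,-0.1,3.5,0.3],
  [0,0,0.3,-0.1,-0.1,3.5,0.3],
])

```text
clock: 5.53
tcp_pos: [0.5394, 0.0021, 0.2091]
tool_rot: [[-0.255, 0.967, -0.004], [0.967, 0.255, 0.0], [0.001, -0.004, -1.0]]
force: [-0.8, 0.0, -1.4]
opening: 0.0587
grip_force: 49.0
```

Call:
jog_arm([
  [0,0,0,0,0,0.3,0.3],
  [0,0,0,0,0,0.6,0.3],
  [0,0,0,0,0,0.8,0.3],
  [0,0,0,0,0,0.8,0.3],
])

```text
clock: 5.87
tcp_pos: [0.5402, 0.0021, 0.2037]
tool_rot: [[-0.256, 0.967, -0.0], [0.967, 0.256, 0.0], [0.0, -0.0, -1.0]]
force: [0.4, -0.3, -0.7]
opening: 0.059
grip_force: 49.0
```

```bash
python3 go.py .5402 .0032 .1847 14.9
```

```text
turn [-0.01 -0.   -0.09] shift cm [0.1  0.03 1.9 ] F [ 0.4 -0.3 -0.7] op 0.059 grip 49.0 tcp [0.5402 0.0021 0.2037] yaw 14.81 t 5.8667
```

Call:
jog_arm([
  [0,0,0,0.05,0,0.2,0.3],
  [0,0,0,0.05,0,0.4,0.3],
  [0,0,0,0.05,0,0.6,0.3],
  [0,0,0,0.05,0,0.6,0.3],
])

```text
clock: 6.2
tcp_pos: [0.5399, 0.0026, 0.1974]
tool_rot: [[-0.256, 0.967, -0.001], [0.967, 0.256, 0.0], [0.0, -0.001, -1.0]]
force: [0.5, 0.6, -1.2]
opening: 0.059
grip_force: 49.0
```

Call:
jog_arm([
  [0,0,0,0,0,0.2,0.3],
  [0,0,0,0,0,0.4,0.3],
  [0,0,0,0,0,0.5,0.3],
  [0,0,0,0,0,0.5,0.3],
])

```text
clock: 6.53
tcp_pos: [0.54, 0.0026, 0.1925]
tool_rot: [[-0.256, 0.967, -0.001], [0.967, 0.256, 0.0], [0.0, -0.001, -1.0]]
force: [-0.0, 0.2, -1.8]
opening: 0.0592
grip_force: 49.0
```

```bash
python3 go.py .5402 .0032 .1847 14.9
```

```text
turn [-0.03 -0.01 -0.09] shift cm [0.05 0.04 0.78] F [-0.   0.2 -1.8] op 0.0592 grip 49.0 tcp [0.54   0.0026 0.1925] yaw 14.81 t 6.5333
```

No contact yet, although the sleeve is already 12 mm below the neck top, so it has gone over the neck. Lowering the rest of the way.

Call:
jog_arm([
  [0,0,0,0,0,0.2,0.3],
  [0,0,0,0,0,0.4,0.3],
  [0,0,0,0,0,0.5,0.3],
  [0,0,0,0,0,0.5,0.3],
])

```text
clock: 6.87
tcp_pos: [0.54, 0.0026, 0.1877]
tool_rot: [[-0.256, 0.967, -0.0], [0.967, 0.256, -0.0], [0.0, -0.0, -1.0]]
force: [-0.4, 0.2, -0.1]
opening: 0.059
grip_force: 49.0
```

Call:
jog_arm([
  [0,0,0,0,0,0.15,0.3],
  [0,0,0,0,0,0.3,0.3],
  [0,0,0,0,0,0.3,0.3],
  [0,0,0,0,0,0.3,0.3],
])

```text
clock: 7.2
tcp_pos: [0.5402, 0.0026, 0.1851]
tool_rot: [[-0.256, 0.967, 0.0], [0.967, 0.256, -0.0], [-0.0, 0.0, -1.0]]
force: [0.1, -0.2, 0.2]
opening: 0.0589
grip_force: 49.2
```

```bash
python3 go.py .5402 .0032 .1847 14.9
```

```text
turn [ 0.02  0.01 -0.09] shift cm [0.06 0.02 0.04] F [ 0.1 -0.2  0.2] op 0.0589 grip 49.2 tcp [0.5402 0.0026 0.1851] yaw 14.81 t 7.2
```

Call:
jog_arm([
  [0,0,0,0,0,0.1,0.3],
  [0,0,0,0,0,0.2,0.3],
  [0,0,0,0,0,0.25,0.3],
  [0,0,0,0,0,0.25,0.3],
])

```text
clock: 7.53
tcp_pos: [0.5402, 0.0026, 0.1849]
tool_rot: [[-0.256, 0.967, 0.002], [0.967, 0.256, -0.0], [-0.001, 0.002, -1.0]]
force: [-4.8, -0.4, 9.4]
opening: 0.0594
grip_force: 50.1
```

```bash
python3 go.py .5402 .0032 .1847 14.9
```

```text
turn [ 0.11  0.04 -0.09] shift cm [0.06 0.02 0.02] F [-4.8 -0.4  9.4] op 0.0594 grip 50.1 tcp [0.5402 0.0026 0.1849] yaw 14.81 t 7.5333
```

The hard stop came at TCP z = 0.1849 m against 0.1847 expected, so the lid is home. Now I take the load off to float the cap about 1 mm, then turn.

Call:
jog_arm([
  [0,0,0,0,0,-0.15,0.3],
  [0,0,0,0,0,-0.3,0.3],
  [0,0,0,0,0,-0.35,0.3],
  [0,0,0,0,0,-0.35,0.3],
])

```text
clock: 7.87
tcp_pos: [0.5401, 0.0026, 0.1857]
tool_rot: [[-0.256, 0.967, -0.0], [0.967, 0.256, 0.0], [0.0, -0.0, -1.0]]
force: [0.2, -1.6, -1.4]
opening: 0.0593
grip_force: 49.1
```

```bash
python3 go.py .5402 .0026 .186 14.9
```

```text
turn [-0.02 -0.01 -0.09] shift cm [-0.    0.01 -0.03] F [ 0.2 -1.6 -1.4] op 0.0593 grip 49.1 tcp [0.5401 0.0026 0.1857] yaw 14.81 t 7.8667
```

Call:
jog_arm([
  [0,0,4,0,0,0,0.3],
  [0,0,10,0,0,0,0.3],
  [0,0,16,0,0,0,0.3],
  [0,0,22,0,0,0,0.3],
  [0,0,28,0,0,0,0.3],
])

```text
clock: 8.28
tcp_pos: [0.54, 0.0026, 0.1854]
tool_rot: [[0.233, 0.972, -0.001], [0.972, -0.233, 0.0], [-0.0, -0.001, -1.0]]
force: [-0.1, 0.2, -0.9]
opening: 0.0589
grip_force: 49.1
```

```bash
python3 go.py .5402 .0026 .186 -75
```

```text
turn [-4.000e-02  4.000e-02  6.151e+01] shift cm [ 0.    0.02 -0.06] F [-0.1  0.2 -0.9] op 0.0589 grip 49.1 tcp [0.54   0.0026 0.1854] yaw -13.49 t 8.2833
```

No side force during the turn, so I continue to 90°.

Call:
jog_arm([
  [0,0,6,0,0,0,0.3],
  [0,0,12,0,0,0,0.3],
  [0,0,18,0,0,0,0.3],
  [0,0,24,0,0,0,0.3],
  [0,0,30,0,0,0,0.3],
])

```text
clock: 8.7
tcp_pos: [0.54, 0.0029, 0.1854]
tool_rot: [[0.688, 0.726, -0.001], [0.726, -0.688, 0.001], [0.0, -0.001, -1.0]]
force: [0.0, 1.5, -1.1]
opening: 0.0591
grip_force: 49.1
```

Call:
jog_arm([
  [0,0,6,0,0,0,0.3],
  [0,0,12,0,0,0,0.3],
  [0,0,18,0,0,0,0.3],
  [0,0,24,0,0,0,0.3],
  [0,0,30,0,0,0,0.3],
])

```text
clock: 9.12
tcp_pos: [0.5403, 0.0028, 0.1856]
tool_rot: [[0.959, 0.284, 0.0], [0.284, -0.959, 0.0], [0.0, -0.0, -1.0]]
force: [1.9, 0.6, -1.6]
opening: 0.059
grip_force: 49.1
```

Call:
jog_arm([
  [0,0,0,0,0,0,0.3],
  [0,0,0,0,0,0,0.3],
])

```text
clock: 9.28
tcp_pos: [0.5403, 0.0026, 0.1857]
tool_rot: [[0.956, 0.292, 0.0], [0.292, -0.956, -0.0], [0.0, 0.0, -1.0]]
force: [1.9, -0.1, -0.9]
opening: 0.059
grip_force: 49.1
```

```bash
python3 go.py .5402 .0026 .186 -75; python3 -c "
from h import *
print(state()['joints'])"
```

```text
turn [ 0.01 -0.01  1.98] shift cm [-0.01 -0.   -0.03] F [ 1.9 -0.1 -0.9] op 0.059 grip 49.1 tcp [0.5403 0.0026 0.1857] yaw -73.02 t 9.2833
[-3.33153500e+00 -3.49174297e+00  9.12837771e+01 -1.80669704e-03
  9.21920102e+01  6.96845017e+01]
```

Call:
jog_arm([
  [0,0,0,0,0,-0.2,0.3],
  [0,0,0,0,0,-0.4,0.3],
  [0,0,0,0,0,-0.6,0.3],
  [0,0,0,0,0,-0.8,0.3],
  [0,0,0,0,0,-1,0.3],
])

```text
clock: 9.7
tcp_pos: [0.54, 0.0026, 0.1963]
tool_rot: [[0.957, 0.29, -0.0], [0.29, -0.957, -0.0], [-0.0, 0.0, -1.0]]
force: [-0.3, -0.2, -1.1]
opening: 0.059
grip_force: 49.1
```

```bash
python3 go.py .5402 .0026 .285 -73; python3 - <<'E'
from h import *
s=grab_frame("scene")
u,v=proj(s,[.54,.002,.11]).astype(int); print(u,v)
cv2.imwrite("pics/c5.png",cv2.resize(s["image"][v-35:v+45,u-50:u+50],(750,600),interpolation=cv2.INTER_CUBIC))
E
```

```text
turn [ 0.    0.01 -0.16] shift cm [ 0.02  0.   -8.87] F [-0.3 -0.2 -1.1] op 0.059 grip 49.1 tcp [0.54   0.0026 0.1963] yaw -73.16 t 9.7
380 165
```

View pics/c5.png

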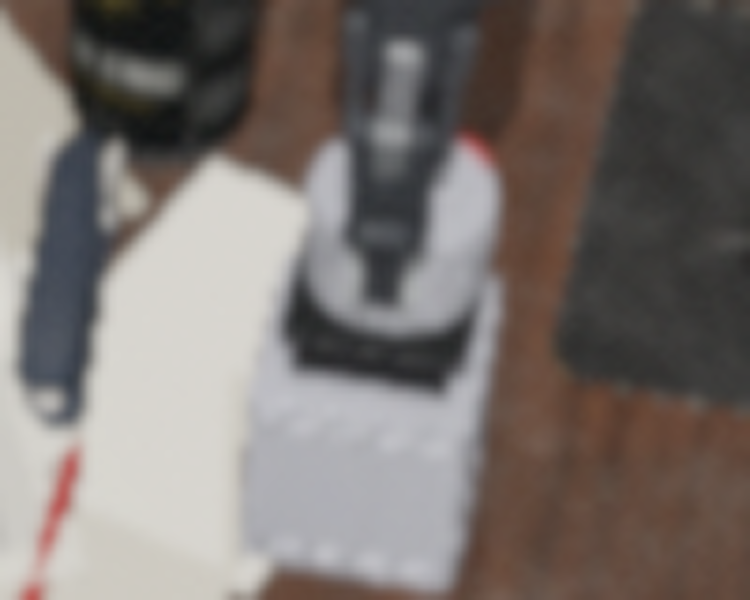

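Cap at crop (405,240), and below it the inner lid's plate (380,330) with sleeve down to about (370,375) on the shoulder. I'll check in numbers whether that is the seated height.

```bash
python3 - <<'E'
from m import *
s=grab_frame("scene")
n=np.array([-.257,.966,0])
f=lambda P:((proj(s,P)-[330,130])*7.5).round(0)
for z in(.081,.089):
  c=np.array([.54,.0026,z]); print(z,"sleeve bottom",f(c+.0265*n),"plate low",f(c+.031*n+[0,0,.017]),"plate top",f(c+.031*n+[0,0,.021]))
print("shoulder edge",f(np.array([.54,.0026,.08])+.037*n),"base",f(np.array([.54,.0026,.0])+.037*n))
im=s["image"].astype(int).sum(2)
for u in(374,379,384): print(u,[(v,im[v,u]) for v in range(164,190)])
E
```

```text
0.081 sleeve bottom [361. 387.] plate low [362. 360.] plate top [363. 352.]
0.089 sleeve bottom [362. 370.] plate low [364. 343.] plate top [365. 334.]
shoulder edge [355. 412.] base [340. 573.]
374 [(164, np.int64(451)), (165, np.int64(474)), (166, np.int64(483)), (167, np.int64(487)), (168, np.int64(486)), (169, np.int64(473)), (170, np.int64(429)), (171, np.int64(344)), (172, np.int64(237)), (173, np.int64(155)), (174, np.int64(138)), (175, np.int64(150)), (176, np.int64(140)), (177, np.int64(122)), (178, np.int64(148)), (179, np.int64(269)), (180, np.int64(418)), (181, np.int64(515)), (182, np.int64(554)), (183, np.int64(569)), (184, np.int64(580)), (185, np.int64(567)), (186, np.int64(550)), (187, np.int64(551)), (188, np.int64(548)), (189, np.int64(539))]
379 [(164, np.int64(177)), (165, np.int64(195)), (166, np.int64(204)), (167, np.int64(206)), (168, np.int64(205)), (169, np.int64(248)), (170, np.int64(348)), (171, np.int64(442)), (172, np.int64(464)), (173, np.int64(401)), (174, np.int64(263)), (175, np.int64(165)), (176, np.int64(160)), (177, np.int64(147)), (178, np.int64(129)), (179, np.int64(154)), (180, np.int64(292)), (181, np.int64(444)), (182, np.int64(529)), (183, np.int64(558)), (184, np.int64(569)), (185, np.int64(572)), (186, np.int64(561)), (187, np.int64(544)), (188, np.int64(533)), (189, np.int64(531))]
384 [(164, np.int64(265)), (165, np.int64(345)), (166, np.int64(425)), (167, np.int64(467)), (168, np.int64(480)), (169, np.int64(489)), (170, np.int64(486)), (171, np.int64(479)), (172, np.int64(468)), (173, np.int64(412)), (174, np.int64(299)), (175, np.int64(180)), (176, np.int64(152)), (177, np.int64(172)), (178, np.int64(164)), (179, np.int64(136)), (180, np.int64(157)), (181, np.int64(295)), (182, np.int64(443)), (183, np.int64(524)), (184, np.int64(554)), (185, np.int64(563)), (186, np.int64(564)), (187, np.int64(562)), (188, np.int64(561)), (189, np.int64(553))]
```

The absolute reading is ambiguous by about a pixel. A relative test settles it: lift 8 mm more and see whether the lid's lower edge moves.

Call:
jog_arm([
  [0,0,0,0,0,-0.2,0.3],
  [0,0,0,0,0,-0.4,0.3],
  [0,0,0,0,0,-0.6,0.3],
  [0,0,0,0,0,-0.8,0.3],
  [0,0,0,0,0,-0.8,0.3],
])

```text
clock: 10.22
tcp_pos: [0.5402, 0.0026, 0.2046]
tool_rot: [[0.957, 0.289, 0.001], [0.289, -0.957, -0.0], [0.001, 0.0, -1.0]]
force: [0.3, 0.8, -1.1]
opening: 0.0591
grip_force: 49.1
```

```bash
python3 go.py .5402 .0026 .285 -73; python3 - <<'E'
from h import *
s=grab_frame("scene");cv2.imwrite("pics/s6.png",s["image"])
im=s["image"].astype(int).sum(2)
for u in(374,379,384): print(u,[(v,int(im[v,u])) for v in range(162,188)])
E
```

```text
turn [ 0.02 -0.04 -0.19] shift cm [ 0.    0.   -8.04] F [ 0.3  0.8 -1.1] op 0.0591 grip 49.1 tcp [0.5402 0.0026 0.2046] yaw -73.19 t 10.2167
374 [(162, 467), (163, 470), (164, 479), (165, 484), (166, 481), (167, 460), (168, 415), (169, 323), (170, 212), (171, 145), (172, 125), (173, 125), (174, 139), (175, 159), (176, 157), (177, 139), (178, 140), (179, 247), (180, 393), (181, 498), (182, 551), (183, 570), (184, 578), (185, 569), (186, 551), (187, 548)]
379 [(162, 208), (163, 225), (164, 224), (165, 222), (166, 225), (167, 289), (168, 390), (169, 450), (170, 432), (171, 339), (172, 204), (173, 134), (174, 125), (175, 138), (176, 162), (177, 159), (178, 131), (179, 149), (180, 269), (181, 420), (182, 513), (183, 555), (184, 566), (185, 572), (186, 560), (187, 544)]
384 [(162, 281), (163, 359), (164, 422), (165, 459), (166, 475), (167, 476), (168, 471), (169, 480), (170, 473), (171, 401), (172, 263), (173, 152), (174, 128), (175, 125), (176, 144), (177, 169), (178, 160), (179, 131), (180, 156), (181, 289), (182, 440), (183, 524), (184, 554), (185, 563), (186, 565), (187, 561)]
```

The lid's lower edge stayed put (v ≈ 180) while the cap's edge rose 2 px, so the cap is unhooked and the lid stays seated. I'm lifting to 10 cm above the seat.

Call:
jog_arm([
  [0,0,0,0,0,-1,0.3],
  [0,0,0,0,0,-2.5,0.3],
  [0,0,0,0,0,-4.5,0.3],
  [0,0,0,0,0,-6.5,0.3],
  [0,0,0,0,0,-8,0.3],
])

```text
clock: 10.68
tcp_pos: [0.5402, 0.0026, 0.2866]
tool_rot: [[0.957, 0.289, 0.002], [0.289, -0.957, -0.0], [0.002, 0.001, -1.0]]
force: [-0.2, 0.1, -0.2]
opening: 0.0592
grip_force: 49.1
```

Call:
jog_arm([
  [0,0,0,0,0,0,0.3],
  [0,0,0,0,0,0,0.3],
  [0,0,0,0,0,0,0.3],
  [0,0,0,0,0,0,0.3],
  [0,0,0,0,0,0,0.3],
])

```text
clock: 11.1
tcp_pos: [0.5398, 0.0026, 0.2824]
tool_rot: [[0.957, 0.289, -0.003], [0.289, -0.957, 0.0], [-0.002, -0.001, -1.0]]
force: [0.4, -0.1, -0.1]
opening: 0.059
grip_force: 49.1
```

Call:
jog_arm([
  [0,0,0,0,0,0,0.3],
  [0,0,0,0,0,0,0.3],
  [0,0,0,0,0,0,0.3],
  [0,0,0,0,0,0,0.3],
  [0,0,0,0,0,0,0.3],
])

```text
clock: 11.52
tcp_pos: [0.5401, 0.0026, 0.2839]
tool_rot: [[0.957, 0.289, -0.0], [0.289, -0.957, -0.0], [-0.0, -0.0, -1.0]]
force: [0.0, 0.9, -0.9]
opening: 0.0593
grip_force: 49.1
```

```bash
python3 go.py .5402 .0026 .285 -73; python3 - <<'E'
from h import *
s=grab_frame("scene")
u,v=proj(s,[.54,.002,.13]).astype(int)
cv2.imwrite("pics/c7.png",cv2.resize(s["image"][v-60:v+60,u-60:u+60],(600,600),interpolation=cv2.INTER_CUBIC))
E
```

```text
turn [-0.    0.   -0.19] shift cm [ 0.01  0.01 -0.11] F [ 0.   0.9 -0.9] op 0.0593 grip 49.1 tcp [0.5401 0.0026 0.2839] yaw -73.19 t 11.5167
```

View pics/c7.png

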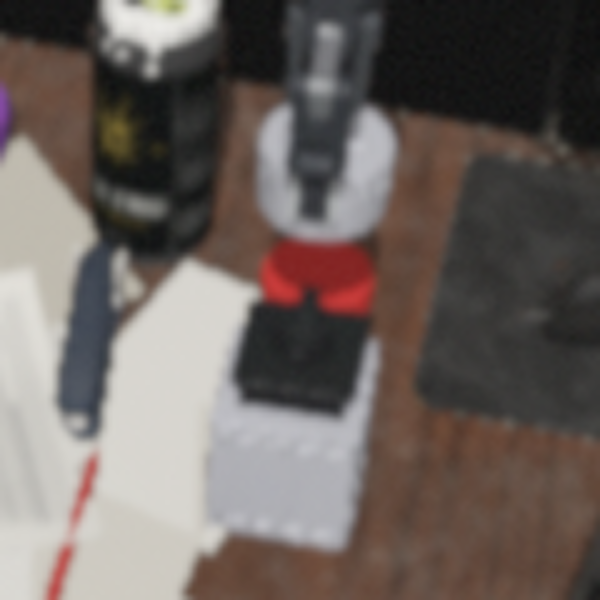

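The cap is held level at crop (325,175), well clear. The black inner lid with its post and ears sits square on the tin at (300,350). I'm handing the job in.

```bash
python3 -c "
from bench import *
print(finish_job())"
```

```text
the job is handed in; nothing more can be done
None
```

The inner lid is seated on the tin, and the cap was unhooked, lifted off alone and is held level and steady about 10 cm above where it sat; the job is handed in, with no verdict returned.

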